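# Load the battery pack into the charging dock

## Task

Put the loose battery pack on charge: slide it along the dock's loading shelf so that its nose tips down into the bay and presses the spring contact in while its tail is still up on the wall, then press the tail down until the catch snaps over it and the pack lies flat in the bay, held between contact and tail wall. Leave the small pot and the steel cup where they stand.

Things in the scene. Friction and masses are not known exactly. Their poses are not given: they have to be found in the camera images.
- dock: Grey charging dock, fixed, 338 x 80 x 56 mm. Origin at dock x = 0 on its underside; +x is the loading direction, z up. In mm: loading shelf from x = -170 to 0, top z = 45, guides at y = +-31 with tops z = 56; bay from x = 0 (upright tail wall, floor to shelf height) on, floor z = 10, side walls at y = +-31, tops z = 40. Black contact housing x = 138 to 168, 46 high.
- dock_edge (a point): Middle of the edge where the shelf ends and drops into the bay: dock x = 0, z = 45 mm. Beyond the bay's far end the housing's hood (underside z = 42 mm) covers the contact from dock x = 124 mm on.
- contact (a joint): Spring contact: an upright brass plate 44 wide, dock z = 12 to 36 mm, face at dock x = 112 mm when out. Joint value 0 = out, grows as it is pressed in along dock +x, stop at 0.022 m. Spring 320 N/m with 1.9 N preload. The tail clears the tail wall and lip with it pressed in 0.013 to 0.018 m; with the pack seated it stays in about 0.008 m.
- catch (a joint): Sprung steel catch, 24 mm wide, in the middle of the tail wall; its lip juts 7 mm into the bay, underside at dock z = 34 mm, its upper side bevelled, top just under shelf height. Joint value 0 = closed, grows as it is pushed back toward the shelf, stop at 0.010 m. Spring 250 N/m with 2 N preload.
- pack: Black battery pack 120 long (x) x 56 wide (y) x 22 mm high, 0.18 to 0.35 kg, loose, lying on the loading shelf between the guides, nose toward the bay. Origin at the centre of its underside, +x toward its nose, z up. Top flat but for a thumb ridge across it, 44 wide, 16 high, from x = -15 to -6 mm.
- pack_ridge (a point): Foot of the thumb ridge's tail-side face, middle of the pack: pack x = -15, z = 22 mm. A finger set down behind it (toward the tail) can push the pack forward and then press its tail down without letting go.
- pack_tail (a point): Middle of the pack's lower tail edge: pack x = -60, z = 0. Seated, it lies at dock x = 0, z = 10 mm.
- pack_nose (a point): Middle of the pack's lower nose edge: pack x = 60, z = 0. Seated, it lies at dock x = 120, z = 10 mm.
- pot: Small round pot with an orange lid, 50 mm across, 42 high, loose, beside the open end of the dock's loading shelf. Origin at its underside.
- cup: Plain steel cup, 65 mm across, 64 high, loose, standing behind the dock, on the hide. Origin at its underside.

How it is judged:
By the outcome, as a careful person would: the job done as asked, in the order asked, and still so for the second after the job is handed in, with the robot touching nothing.
It also fails if it takes over 42 s, if anything falls off the work surface, if the arm or the gripper's body presses on something with over 40 N, if the wrist force passes 120 N, or if a joint passes its speed limit or range.

## Robot

A 6-joint arm with a two-finger parallel gripper is mounted at the origin on a cart in front of the work surface, level with it; the furniture and walls round the work are solid. World frame = base frame: x ahead of the robot, y to its left, z up, the work surface at z = 0. Lengths are in mm, angles in degrees, forces in N, time in s.
With the tool pointing down it reaches from about 325 to 925 mm from the base axis. Payload 3.1 kg.
Tool frame: the origin (TCP) lies at the very end of the fingers, on their centre line; the grasp point (between the pads) lies grasp_offset behind it (grasp_offset is the distance from the TCP to the grasp point, in mm); z points along the fingers, x is the direction in which the jaws open and shut, and the axes are right-handed (so a half turn about z gives the same grasp; the last joint's range is limited). The gripper opens to 85 mm and grips with 20 to 120 N. Pads are 22 mm wide; open, the fingers measure 114 mm over their backs; the gripper's body (76 mm by 85 mm) begins 54 mm behind the grasp point. The pads swing forward as they close: fully open they stand 13 mm farther back than shut.
Start: joints at [69.259, 12.427, 92.441, -0, 75.132, -6.429], TCP at [154.487, 605.618, 231.3] pointing down, gripper open.
Joint ranges: [-157.48, 157.48], [-44.54, 120.13], [17.64, 146.25], [-64.5, 244.5], [7.68, 150.69], [-147.95, 147.95]. Speed limits (degrees/s): [159.86, 159.86, 180, 180, 180, 180].

## Interface

Orientations are given as [roll, pitch, yaw] about the fixed x, y, z axes, in that order (R = Rz(yaw) Ry(pitch) Rx(roll)).
In Python, from station import * gives the robot as it stands. Calls block until the motion is done:
- goto(position, orientation): joint-space move of the TCP to a pose.
- move_l(position, attitude=None, speed=150): straight line of the TCP; attitude=None keeps the orientation; speed is the mean speed in mm/s.
- move_j(angles): joint-space move.
- grip(opening, squeeze=None): finger opening in mm; squeeze is the grip in N (None keeps the last); returns when the fingers have stopped.
- wait(seconds).
- solve_ik(position, orientation): joint angles nearest the present ones, or None.
- get_obs(): the state.
- get_image(name): name is "scene" or "top" or "wrist"; returns the picture (400x640x3 uint8, red, green, blue); there is no depth.
- get_calibration(name): a dict with "fx", "fy", "cx", "cy" (pixels), "D" ([k1, k2, p1, p2, k3] as OpenCV has them; the pictures are not rectified), "R" (3x3) and "t" (3): a world point X has camera coordinates R X + t; the wrist camera has in their place "mount" (4x4, takes a point from camera to tool coordinates, whose origin is the TCP and whose axes are the tool frame's). Camera axes: x right, y down, z forward; pixel columns grow to the right and rows downward; lengths in mm; the calibration is good to about 2 mm. A picture is of the moment at which its call begins: read the wrist's pose just before it. get_calibration takes no time and is no camera call.
A pose or a line that the arm cannot do raises Unreachable and nothing moves.
- sign_off(): hands the job in, once; it reports no verdict.
Trained networks look in the newest picture that a camera, given by its name, has taken for a name from the list of things; names that differ only in an ending like _2 or _b are one class to them, and where a whole thing is asked for, a point or a joint stands for the part that bears it (a point fixed in the world has none). Each returns a list of dicts, best first, with "score" (0 to 1); they miss things now and then, are a little off and sometimes report something else, mostly with a low value. They report only what shows in the picture. A call takes as long as a camera call.
- spot_in(name, camera): "extent" ([centre column, centre row, width, height] in pixels, round what is visible of it).
- regions_of(name, camera): "region" (400x640 bool, what is visible of it) and "extent" ([centre column, centre row, width, height] in pixels, round what is visible of it).
The state is a dict: "t": time; "joint_pos": joint angles; "qvel": joint speeds; "effort": joint torques, N m; "tcp_pos": TCP position; "ee_rot": TCP orientation; "wrist_force": force on the tool from outside, world axes, zero at the start; "moment": the same for the moment, N m; "grip_width": finger opening in mm.
Only numpy, scipy, OpenCV 4.12 (cv2) and the standard library are available. Lean on these libraries where they do the work, as an engineer would, in place of code of your own. Each camera call takes 0.05 s, during which the arm holds its last target.

## Working session

There is one attempt and no reset: what is moved stays moved. The work goes in short steps, each a Python script; the robot and the scene stay as the last script left them, time stands still between calls to the robot, and variables do not carry over. Pictures are saved under pics/ and viewed, and the job is handed in when it is done.

```bash
mkdir -p pics; ls; python3 - <<'E'
from station import *
import cv2,numpy as np
o=get_obs();print(o)
for n in("scene","top","wrist"):
    im=get_image(n);cv2.imwrite(f"pics/a_{n}.png",im[:,:,::-1]);c=get_calibration(n);print(n,c)
    for k in("dock","pack","pot","cup"):
        r=spot_in(k,n);print(n,k,[(round(d["score"],2),np.round(d["extent"]).tolist()) for d in r[:2]])
E
```

```text
pics
{'t': 0.0, 'joint_pos': array([ 6.92593134e+01,  1.24783894e+01,  9.25286038e+01,  1.37733207e-04,
        7.51298683e+01, -6.42733365e+00]), 'qvel': array([ 0.02836764, -0.09048464, -0.02482968, -0.14509731, -0.06186645,
       -0.04802578]), 'effort': array([-1.19713157e-03, -3.96855497e+01, -3.03852010e+01, -2.55329551e-04,
        9.86870175e-03,  7.41828529e-06]), 'tcp_pos': array([154.19325391, 604.85038293, 229.94943965]), 'ee_rot': array([-1.79984547e+02,  1.35986391e-01,  7.56866299e+01]), 'wrist_force': array([ 0.69181867, -0.37972355,  0.19585148]), 'moment': array([ 0.01406153, -0.02589224, -0.0384815 ]), 'grip_width': 85.57868677407623}
scene {'fx': 428.01035098834603, 'fy': 428.01035098834603, 'cx': 317.91799174529484, 'cy': 199.95091413073166, 'D': array([-0.09568885,  0.        ,  0.        ,  0.        ,  0.        ]), 'R': array([[ 0.80489265, -0.59331198, -0.01134525],
       [-0.45552658, -0.60549291, -0.65259012],
       [ 0.38032007,  0.53043305, -0.75762618]]), 't': array([-424.6013684 ,  434.28292414,  655.76422801])}
scene dock [(0.73, [334.0, 264.0, 116
[... 625 characters left out ...]
54.0, 240.0, 24.0, 24.0]), (0.3, [360.0, 248.0, 169.0, 57.0])]
top cup [(0.73, [397.0, 161.0, 40.0, 31.0])]
wrist {'fx': 296.2745587104222, 'fy': 296.2745587104222, 'cx': 317.68586553550614, 'cy': 200.90093823419338, 'D': array([-0.00926627,  0.        ,  0.        ,  0.        ,  0.        ]), 'mount': array([[ 9.99999456e-01, -3.85200412e-05,  1.04253564e-03,
        -8.93557986e-01],
       [-2.56284087e-04,  9.59624498e-01,  2.81284121e-01,
        -7.16625624e+01],
       [-1.01127782e-03, -2.81284235e-01,  9.59623966e-01,
        -1.42265179e+02],
       [ 0.00000000e+00,  0.00000000e+00,  0.00000000e+00,
         1.00000000e+00]])}
wrist dock []
wrist pack []
wrist pot []
wrist cup []
```

View pics/a_scene.png

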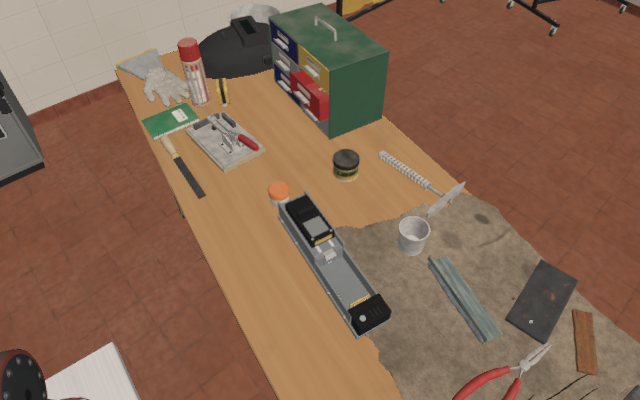

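View pics/a_top.png

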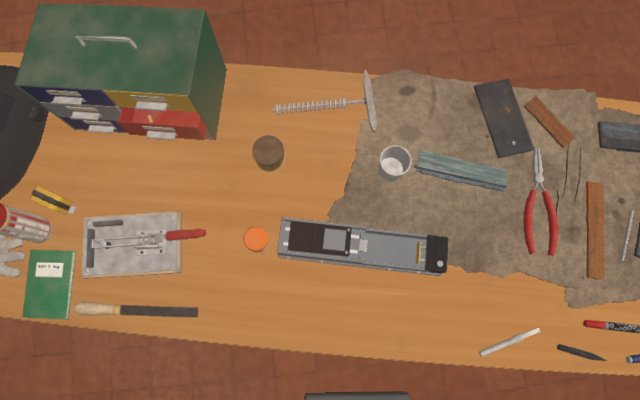

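```bash
python3 -c "
import cv2
a=cv2.imread('pics/a_top.png');cv2.imwrite('pics/a_top_c.png',cv2.resize(a[140:300,230:460],None,fx=3.4,fy=3.4,interpolation=cv2.INTER_CUBIC))
a=cv2.imread('pics/a_scene.png');cv2.imwrite('pics/a_scene_c.png',cv2.resize(a[160:350,240:420],None,fx=3.1,fy=3.1,interpolation=cv2.INTER_CUBIC))"
```

```text
(no output)
```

View pics/a_top_c.png

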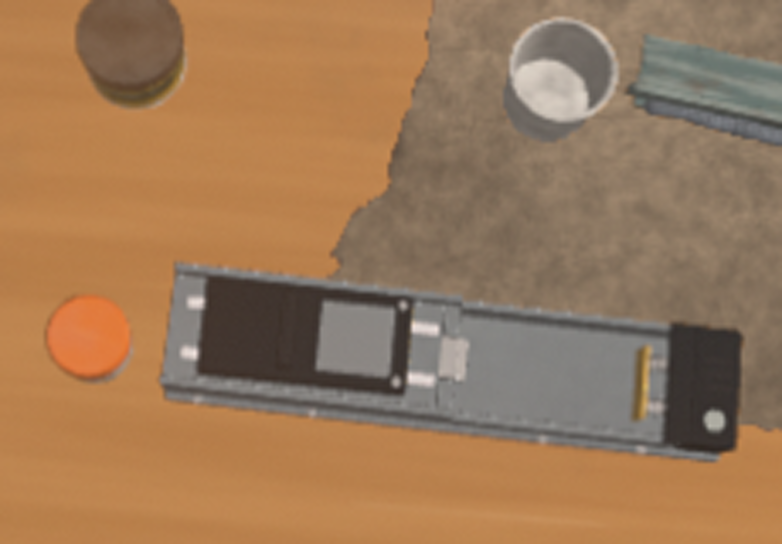

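View pics/a_scene_c.png

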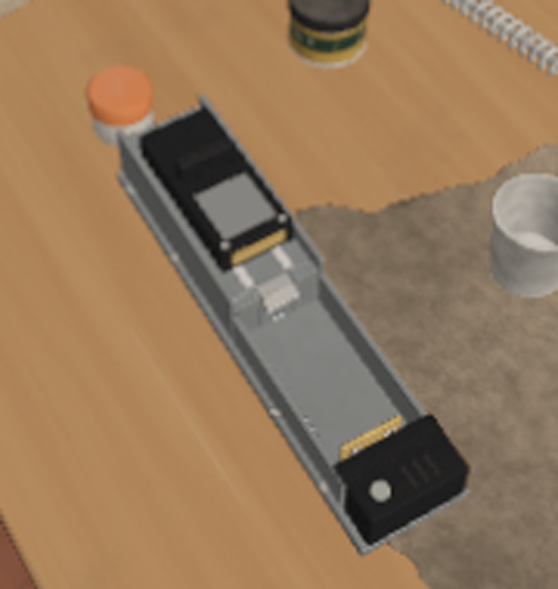

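```bash
cat > h.py <<'E'
import numpy as np,cv2
from station import *
from scipy.spatial.transform import Rotation as Ro
from scipy.optimize import least_squares
def cam(n,obs=None):
    c=get_calibration(n);K=np.array([[c["fx"],0,c["cx"]],[0,c["fy"],c["cy"]],[0,0,1.]])
    if "mount" in c:
        T=np.eye(4);T[:3,:3]=Ro.from_euler('xyz',obs["ee_rot"],degrees=True).as_matrix();T[:3,3]=obs["tcp_pos"]
        W=np.linalg.inv(T@c["mount"]);return K,c["D"],W[:3,:3],W[:3,3]
    return K,c["D"],np.array(c["R"]),np.array(c["t"])
def proj(C,P):
    K,D,R,t=C;return cv2.projectPoints(np.asarray(P,float).reshape(-1,3),cv2.Rodrigues(R)[0],t.reshape(3,1),K,D)[0][:,0]
def back(C,uv,z):
    K,D,R,t=C;n=cv2.undistortPoints(np.asarray(uv,float).reshape(-1,1,2),K,D)[:,0]
    d=np.c_[n,np.ones(len(n))]@R;o=-R.T@t;return o+d*((z-o[2])/d[:,2])[:,None]
def d2w(p,P):
    P=np.asarray(P,float).reshape(-1,3);a=np.radians(p[2]);c,s=np.cos(a),np.sin(a)
    return np.c_[p[0]+c*P[:,0]-s*P[:,1],p[1]+s*P[:,0]+c*P[:,1],P[:,2]]
E
python3 - <<'E'
from h import *
C=cam("top")
f=lambda L:np.array(L)/3.4+[230,140]
S=cam("scene");g=lambda L:np.array(L)/3.1+[240,160]
# points dock
T=[([671,325],[124,37,46]),([741,330],[168,37,46]),([735,452],[168,-37,46]),([665,445],[124,-37,46]),([643,382],[112.7,0,36]),([177,264],[-170,35,56]),([164,386],[-170,-35,56])]
for u,p in T: print(p,back(C,f(u),p[2])[0].round(1))
print("pack top corners",back(C,f([[207,278],[411,299],[404,395],[197,374]]),67).round(1))
P=np.array([p for _,p in T])
uv=f([u for u,_ in T])
r=least_squares(lambda p:(proj(C,d2w(p,P))-uv).ravel(),[450,-50,-95],loss='soft_l1');print(r.x,np.round(r.fun.reshape(-1,2),1))
print("cup",back(C,[[395,160]],64),"pot",back(C,[[256,239]],42))
E
```

```text
[124, 37, 46] [609.6 -81.9  46. ]
[168, 37, 46] [ 606.2 -123.5   46. ]
[168, -37, 46] [ 534.7 -115.2   46. ]
[124, -37, 46] [539.3 -74.3  46. ]
[112.7, 0, 36] [577.2 -65.8  36. ]
[-170, 35, 56] [646.2 208.8  56. ]
[-170, -35, 56] [574.6 215.7  56. ]
pack top corners [[635.7 190.6  67. ]
 [622.7  73.3  67. ]
 [567.5  78.6  67. ]
 [580.2 196.1  67. ]]
[590.20254189  45.39673399 -96.85289104] [[ 0.1 -1.3]
 [ 1.1 -0.3]
 [ 0.9  0.6]
 [-0.5  0.3]
 [ 0.3  0.2]
 [-0.6  0.5]
 [-1.3 -0.6]]
cup [[762.60543596 -20.49349793  64.        ]] pot [[605.58359871 261.74075347  42.        ]]
```

```bash
cat >> h.py <<'E'
def pose(p,x,z,th=0,y=0):
    a=np.radians(p[2]);t=np.radians(th);dx=np.array([np.cos(a),np.sin(a),0]);dy=np.array([-np.sin(a),np.cos(a),0]);ez=np.array([0,0,1.])
    zt=-(np.sin(t)*dx+np.cos(t)*ez);R=np.c_[dy,np.cross(zt,dy),zt]
    return d2w(p,[x,y,z])[0].tolist(),Ro.from_matrix(R).as_euler('xyz',degrees=True).tolist()
def w2d(p,P):
    a=np.radians(p[2]);c,s=np.cos(a),np.sin(a);q=np.asarray(P,float).reshape(-1,3)-[p[0],p[1],0]
    return np.c_[c*q[:,0]+s*q[:,1],-s*q[:,0]+c*q[:,1],q[:,2]]
P0=[590.2,45.4,-96.6]
E
python3 - <<'E'
from h import *
pp=pose(P0,-30,260,0);print(pp,solve_ik(*pp))
goto(*pp);grip(0,40);wait(.2)
o=get_obs();im=get_image("wrist");cv2.imwrite("pics/b.png",im[:,:,::-1]);np.save("b.npy",o,allow_pickle=True)
print(o["t"],o["tcp_pos"],o["ee_rot"],o["grip_width"],o["wrist_force"])
C=cam("wrist",o);P=[[124,37,46],[168,37,46],[168,-37,46],[124,-37,46],[112,22,36],[112,-22,36],[-170,31,56],[-170,-31,56],[0,31,45],[0,-31,45]]
uv=proj(C,d2w(P0,P));print(uv.round())
v=im[:,:,::-1].copy()
for u in uv: cv2.circle(v,tuple(int(k) for k in u.round()),2,(0,0,255),-1)
cv2.imwrite("pics/b2.png",v)
E
```

```text
([593.648114514786, 75.20118296801189, 260.0], [180.0, 0.0, -6.599999999999997]) [ 5.01718845e-01  7.95252333e+00  9.44801997e+01 -2.54444375e-14
  7.75672769e+01  7.10171885e+00]
4.1667 [593.65027433  75.1836511  260.00932344] [ 1.79999767e+02 -2.12078236e-04 -6.60207990e+00] -0.10725270938330904 [ 0.45132034  0.48528121 -0.10148962]
[[345. 286.]
 [344. 313.]
 [292. 313.]
 [291. 286.]
 [334. 274.]
 [302. 274.]
 [347.  46.]
 [289.  46.]
 [343. 198.]
 [293. 198.]]
```

View pics/b2.png

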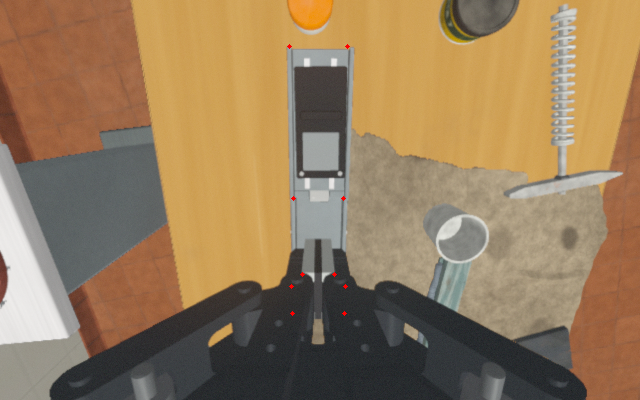

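```bash
python3 -c "
import cv2
a=cv2.imread('pics/b.png');cv2.imwrite('pics/b_c.png',cv2.resize(a[30:135,270:380],None,fx=5.5,fy=5.5,interpolation=cv2.INTER_CUBIC));cv2.imwrite('pics/b_d.png',cv2.resize(a[135:255,260:380],None,fx=5,fy=5,interpolation=cv2.INTER_CUBIC))"
```

```text
(no output)
```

View pics/b_c.png

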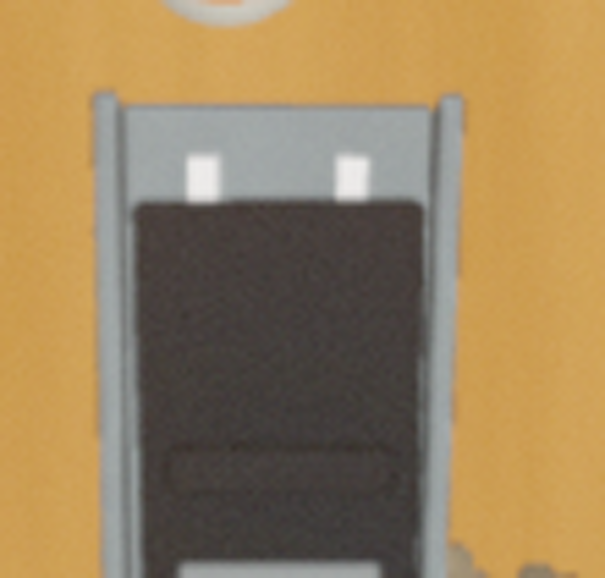

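View pics/b_d.png

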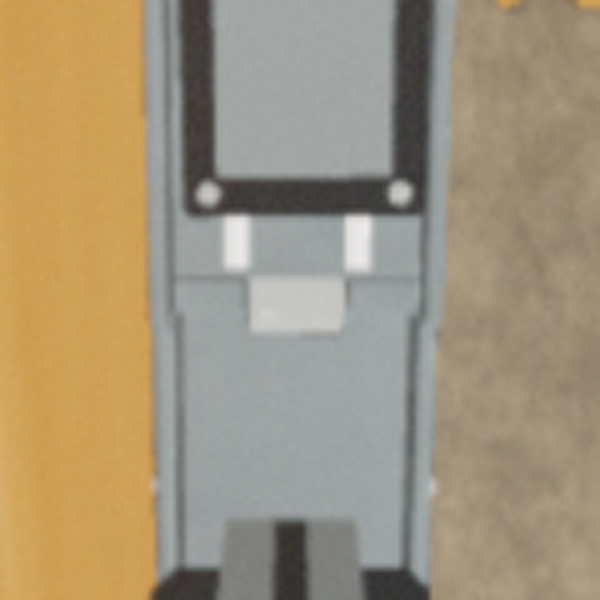

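```bash
python3 - <<'E'
from h import *
o=np.load("b.npy",allow_pickle=True).item();C=cam("wrist",o)
T=[([287.3,47.3],[-170,-35.5,56]),([354,47.3],[-170,35.5,56]),([291.3,47.3],[-170,-31,56]),([350,47.3],[-170,31,56]),([320.7,49.1],[-170,0,45]),([290,198.6],[0,-35.5,56]),([348.2,199],[0,35.5,56]),([319.4,201.2],[7,0,42])]
P=np.array([p for _,p in T]);uv=np.array([u for u,_ in T])
r=least_squares(lambda p:(proj(C,d2w(p,P))-uv).ravel(),P0,loss='soft_l1');print(r.x,np.round(r.fun.reshape(-1,2),1).tolist())
p=r.x
print("seam",w2d(p,back(C,[[319.6,190]],45)))
f=lambda L:np.array(L)/5.5+[270,30]
print("pack tail top",w2d(p,back(C,f([[135,205],[422,205]]),67)).round(1))
print("pack nose top",w2d(p,back(C,np.array([[182,212],[425,212]])/5+[260,135],67)).round(1))
print("ridge",w2d(p,back(C,f([[165,448],[390,448],[165,490],[390,490]]),83)).round(1))
E
```

```text
[591.90020055  44.83727719 -96.9905871 ] [[-0.2, -0.8], [0.2, -0.3], [0.1, -0.8], [-0.1, -0.3], [-0.1, -0.2], [0.1, 2.0], [0.2, 2.0], [-0.2, 1.8]]
seam [[-10.77380848   0.35380013  45.        ]]
pack tail top [[-148.2  -27.1   67. ]
 [-148.5   27.3   67. ]]
pack nose top [[-31.1 -26.7  67. ]
 [-31.5  29.3  67. ]]
ridge [[-103.8  -21.    83. ]
 [-104.1   21.3   83. ]
 [ -96.2  -21.    83. ]
 [ -96.5   21.5   83. ]]
```

```bash
cat >> h.py <<'E'
P=[591.9,44.8,-97.0]
def ml(x,z,th=15,v=60):
    a,b=pose(P,x,z,th);move_l(a,b,v)
def ob(tag=""):
    o=get_obs();d=w2d(P,o["tcp_pos"])[0];a=np.radians(P[2]);F=o["wrist_force"]
    print(tag,"t%.2f"%o["t"],"tcp",d.round(1),"F",np.round([np.cos(a)*F[0]+np.sin(a)*F[1],-np.sin(a)*F[0]+np.cos(a)*F[1],F[2]],2));return o
def snap(n,tag):
    o=get_obs();im=get_image(n);cv2.imwrite(f"pics/{tag}_{n}.png",im[:,:,::-1]);return o,im
E
python3 - <<'E'
from h import *
goto(*pose(P,-128,125,15));ob()
ml(-126,77,15,120);ob("down")
ml(-117,77,15,30);ob()
ml(-70,77,15,60);ob()
ml(-46,77,15,50);wait(.1);ob()
snap("scene","c");snap("wrist","c");snap("top","c")
import cv2
a=cv2.imread('pics/c_scene.png');b=cv2.imread('pics/c_top.png')
cv2.imwrite('pics/c_j.png',np.hstack([cv2.resize(a[170:340,250:400],(390,442)),cv2.resize(b[190:290,260:460],(400,442*1))]))
E
```

```text
t4.92 tcp [-127.9    0.9  126. ] F [-0.35  1.39  0.15]
down t5.47 tcp [-125.9    0.6   77.7] F [1.1  0.72 0.12]
 t5.92 tcp [-117.     0.8   77.9] F [-0.73 -0.09  0.86]
 t6.85 tcp [-69.2   0.3  77.1] F [-3.51  0.35  2.84]
 t7.58 tcp [-45.6  -0.2  76.6] F [-1.87 -0.47  2.41]
```

View pics/c_j.png

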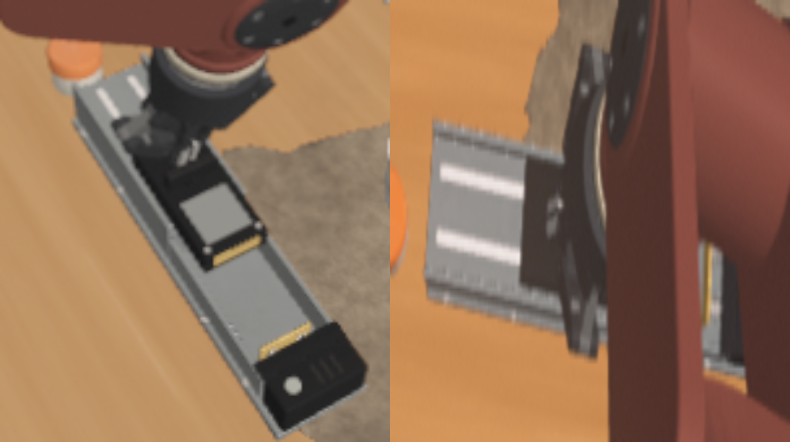

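View pics/c_wrist.png

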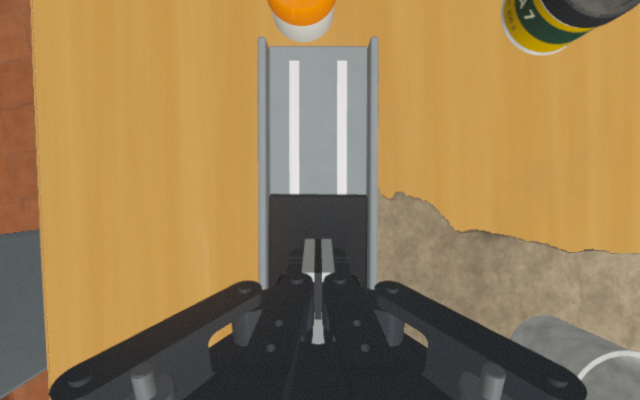

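```bash
python3 - <<'E'
from h import *
o=get_obs();print(w2d(P,back(cam("wrist",o),[[270,195],[366,195]],67)).round(1))
crops=[]
for x in(-38,-31,-24,-17):
    ml(x,77,15,40);wait(.05);ob();o,im=snap("scene","d%d"%-x);crops.append(cv2.resize(im[190:330,260:390,::-1],(260,280),interpolation=cv2.INTER_CUBIC))
cv2.imwrite("pics/d_j.png",np.vstack([np.hstack(crops[:2]),np.hstack(crops[2:])]))
E
```

```text
[[-76.5 -27.2  67. ]
 [-76.5  26.4  67. ]]
 t8.13 tcp [-38.3   0.4  77.5] F [-3.24 -0.28  5.49]
 t8.56 tcp [-30.3  -0.9  75.8] F [-0.62  0.13  0.29]
 t8.98 tcp [-23.6  -0.2  76.7] F [-1.21  0.56 -0.19]
 t9.41 tcp [-16.6   0.1  77. ] F [-0.03  0.04  0.14]
```

View pics/d_j.png

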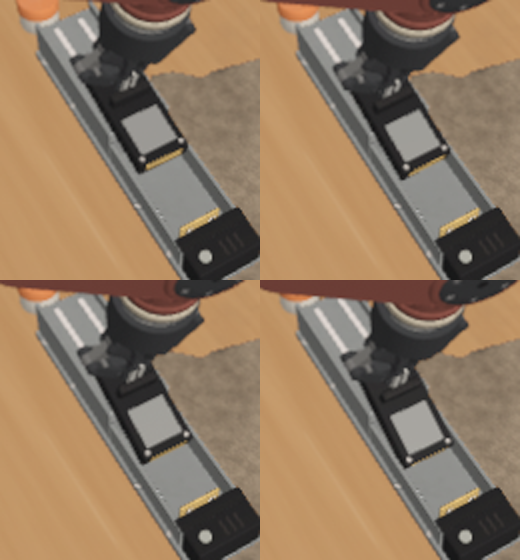

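```bash
cat >> h.py <<'E'
def tcp_for(xn,th,tt,h,gap=0):
    t=np.radians(th);c,s=np.cos(t),np.sin(t)
    F=np.array([xn,10])-75*np.array([c,-s])+22*np.array([s,c])+h*np.array([s,c])-gap*np.array([c,-s])
    a=np.radians(tt);return F-11*np.array([np.cos(a),-np.sin(a)])
E
python3 - <<'E'
from h import *
crops=[]
for i,xn in enumerate((52,62,72,82,92,100)):
    th=np.degrees(np.arctan2(35,xn));tt=min(th,28);h=6
    x,z=tcp_for(xn,th,tt,h);
    ml(x,z,tt,50);ob("xn%d th%.1f cmd %.1f %.1f"%(xn,th,x,z))
    if i in(1,3,4,5):
        o,im=snap("scene","e%d"%i);crops.append(cv2.resize(im[190:330,260:390,::-1],(260,280),interpolation=cv2.INTER_CUBIC))
cv2.imwrite("pics/e_j.png",np.vstack([np.hstack(crops[:2]),np.hstack(crops[2:])]))
E
```

```text
xn52 th33.9 cmd -4.3 80.3 t9.87 tcp [-3.3 -0.1 79.8] F [-0.33 -0.21  0.4 ]
xn62 th29.4 cmd 0.7 76.4 t10.14 tcp [ 0.1  0.3 76.9] F [-1.01  0.05  3.54]
xn72 th25.9 cmd 6.9 72.8 t10.48 tcp [ 6.5 -0.  72.8] F [-1.77  0.9   2.54]
xn82 th23.1 cmd 13.9 69.5 t10.79 tcp [13.9 -0.3 69.2] F [-0.27  1.05  0.87]
xn92 th20.8 cmd 21.6 66.7 t11.16 tcp [21.9 -0.3 66.3] F [0.77 0.14 0.43]
xn100 th19.3 cmd 28.1 64.8 t11.49 tcp [28.2 -0.1 64.6] F [-0.01  0.21  0.26]
```

View pics/e_j.png

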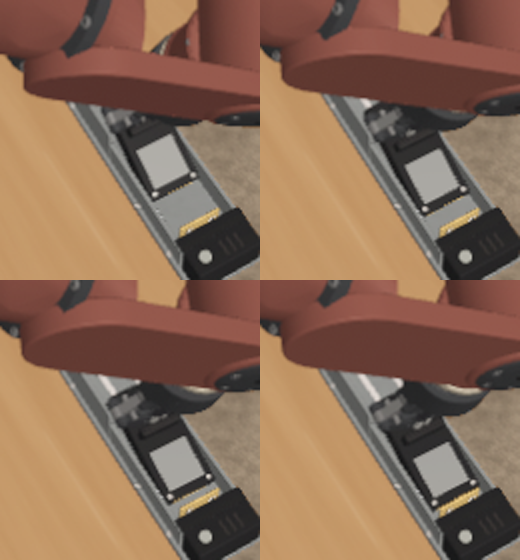

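```bash
python3 - <<'E'
from h import *
crops=[]
for i,xn in enumerate((102,104,106,108,110,112,114)):
    th=np.degrees(np.arctan2(35,xn)) if xn<114.7 else 17
    x,z=tcp_for(xn,th,th,5)
    ml(x,z,th,20);wait(.08);ob("xn%d th%.1f cmd %.1f %.1f"%(xn,th,x,z))
    if i in (0,2,4,6):
        o,im=snap("scene","f%d"%i);crops.append(cv2.resize(im[190:330,260:390,::-1],(260,280),interpolation=cv2.INTER_CUBIC))
cv2.imwrite("pics/f_j.png",np.vstack([np.hstack(crops[:2]),np.hstack(crops[2:])]))
snap("wrist","f")
E
```

```text
xn102 th18.9 cmd 29.4 63.5 t11.88 tcp [28.9  0.2 63.9] F [-1.82 -0.1   3.82]
xn104 th18.6 cmd 31.1 63.0 t12.26 tcp [30.9  0.3 63.4] F [-4.46 -0.82  5.25]
xn106 th18.3 cmd 32.8 62.6 t12.59 tcp [32.1  0.3 63.1] F [-4.86 -0.26  5.76]
xn108 th18.0 cmd 34.5 62.2 t12.97 tcp [33.4  0.3 62.8] F [-6.05 -0.53  6.35]
xn110 th17.7 cmd 36.2 61.8 t13.31 tcp [34.8  0.3 62.5] F [-6.69  0.83  6.71]
xn112 th17.4 cmd 38.0 61.4 t13.69 tcp [36.1  0.2 62.2] F [-9.08  0.48  4.84]
xn114 th17.1 cmd 39.7 61.1 t14.03 tcp [37.5  0.2 61.9] F [-9.21 -0.77  4.94]
```

View pics/f_j.png

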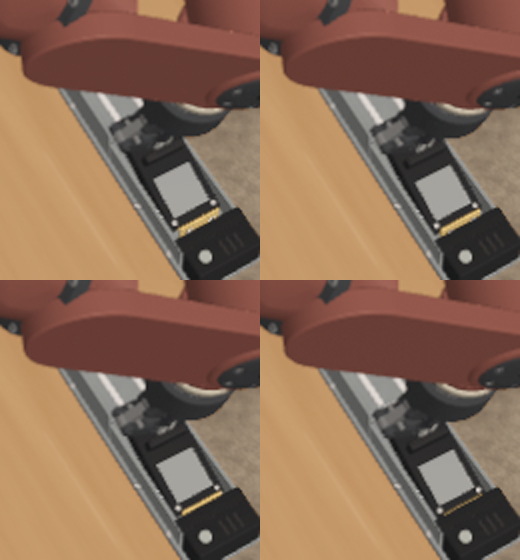

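View pics/f_wrist.png

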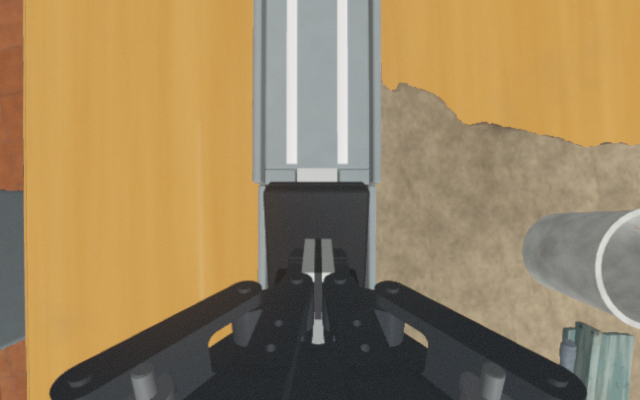

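```bash
python3 - <<'E'
from h import *
o=get_obs();C=cam("wrist",o)
print("tail up",w2d(P,back(C,[[268,184],[368,184]],66)).round(1))
print("guide end",w2d(P,back(C,[[255,184],[380,184]],56)).round(1))
print("lip front",w2d(P,back(C,[[298,182],[336,182]],43)).round(1), "lip back",w2d(P,back(C,[[298,168]],45)).round(1))
S=cam("scene");print("cam",w2d(P,-S[2].T@S[3]).round())
import cv2
a=cv2.imread('pics/f6_scene.png');cv2.imwrite('pics/f6c.png',cv2.resize(a[240:340,310:400],None,fx=6,fy=6,interpolation=cv2.INTER_CUBIC))
a=cv2.imread('pics/f_wrist.png');cv2.imwrite('pics/fwc.png',cv2.resize(a[140:240,240:400],None,fx=5,fy=5,interpolation=cv2.INTER_CUBIC))
E
```

```text
tail up [[  1.1 -25.7  66. ]
 [  1.1  26.   66. ]]
guide end [[  0.3 -34.6  56. ]
 [  0.3  34.3  56. ]]
lip front [[ -1.9 -11.7  43. ]
 [ -1.8  10.9  43. ]] lip back [[ -9.9 -11.6  45. ]]
cam [[ 416. -253.  775.]]
```

View pics/f6c.png

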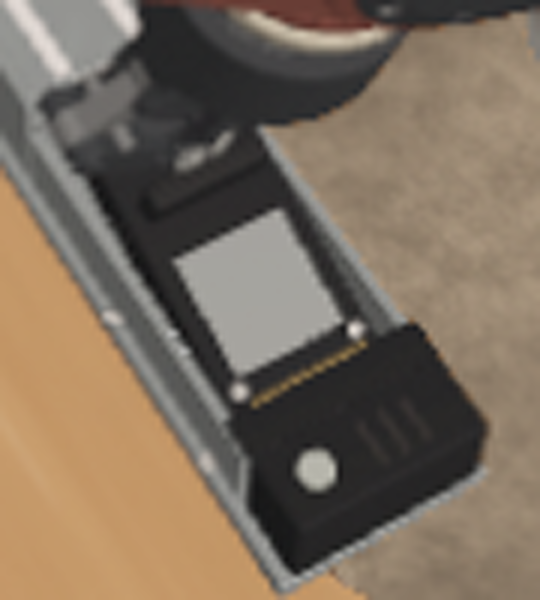

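View pics/fwc.png

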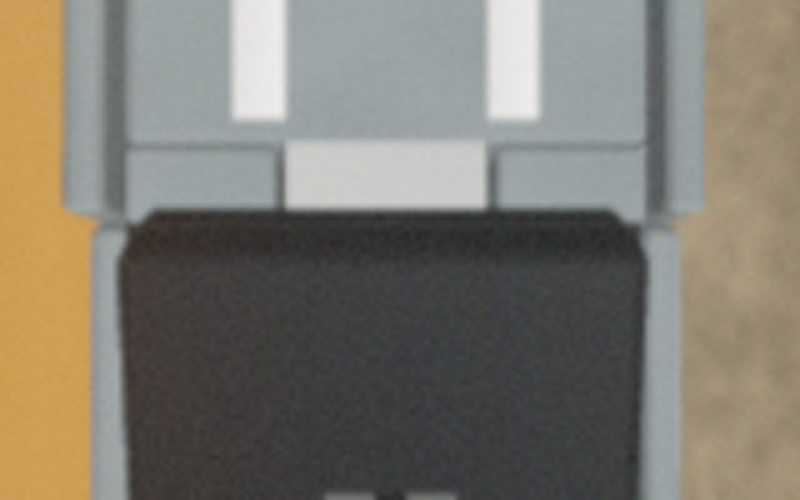

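```bash
python3 - <<'E'
from h import *
for i,xn in enumerate((116,118,120,121.5,122.5,123.5)):
    th=17.
    x,z=tcp_for(xn,th,th,5)
    ml(x,z,th,20);wait(.08);o=ob("xn%.1f cmd %.1f %.1f"%(xn,x,z))
    if w2d(P,o["tcp_pos"])[0][0]>44.3: break
snap("scene","g");snap("wrist","g")
a=cv2.imread('pics/g_scene.png');b=cv2.imread('pics/g_wrist.png')
cv2.imwrite('pics/g_j.png',np.hstack([cv2.resize(a[240:340,310:400],(360,400),interpolation=cv2.INTER_CUBIC),cv2.resize(b[150:250,265:375],(440,400),interpolation=cv2.INTER_CUBIC)]))
E
```

```text
xn116.0 cmd 41.7 61.0 t14.46 tcp [39.1  0.1 61.6] F [-10.74   0.6    5.09]
xn118.0 cmd 43.7 61.0 t14.79 tcp [40.8  0.  61.7] F [-10.49  -0.18   5.53]
xn120.0 cmd 45.7 61.0 t15.12 tcp [42.5  0.  61.9] F [-11.71  -0.23   5.41]
xn121.5 cmd 47.2 61.0 t15.46 tcp [43.7  0.  61.9] F [-11.28   0.65   6.26]
xn122.5 cmd 48.2 61.0 t15.79 tcp [44.5  0.1 62.1] F [-12.94   0.05   6.29]
```

View pics/g_j.png

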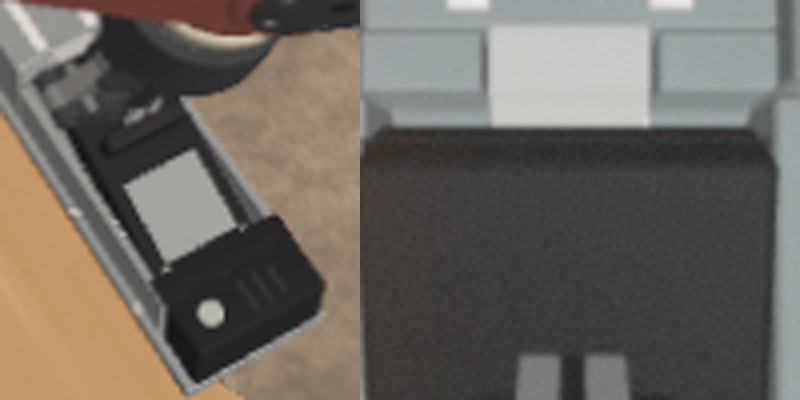

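```bash
python3 - <<'E'
from h import *
for th,h,b in((17,2.5,.5),(17,0,1),(15.5,-1,1.2),(14,-2,1.5),(12,-3,1.5)):
    x,z=tcp_for(122.5+b,th,th,h)
    ml(x,z,th,25);wait(.05);o=ob("th%.1f cmd %.1f %.1f"%(th,x,z))
    if o["wrist_force"][2]>40: print("stop");break
snap("scene","i");snap("wrist","i")
a=cv2.imread('pics/i_scene.png');b=cv2.imread('pics/i_wrist.png')
cv2.imwrite('pics/i_j.png',np.hstack([cv2.resize(a[240:340,310:400],(360,400),interpolation=cv2.INTER_CUBIC),cv2.resize(b[150:250,265:375],(440,400),interpolation=cv2.INTER_CUBIC)]))
E
```

```text
th17.0 cmd 47.9 58.6 t16.19 tcp [43.6  0.3 60.1] F [-13.95  -0.98   7.99]
th17.0 cmd 47.7 56.2 t16.49 tcp [43.2  0.6 58.4] F [-15.41  -0.41   9.78]
th15.5 cmd 46.4 53.2 t16.82 tcp [42.4  1.4 56.2] F [-12.58  -0.71  13.25]
th14.0 cmd 45.4 50.2 t17.14 tcp [41.9  1.9 53.2] F [-12.69   0.95  12.07]
th12.0 cmd 43.8 46.5 t17.50 tcp [40.8  1.6 48.1] F [-11.51   1.94   7.39]
```

View pics/i_j.png

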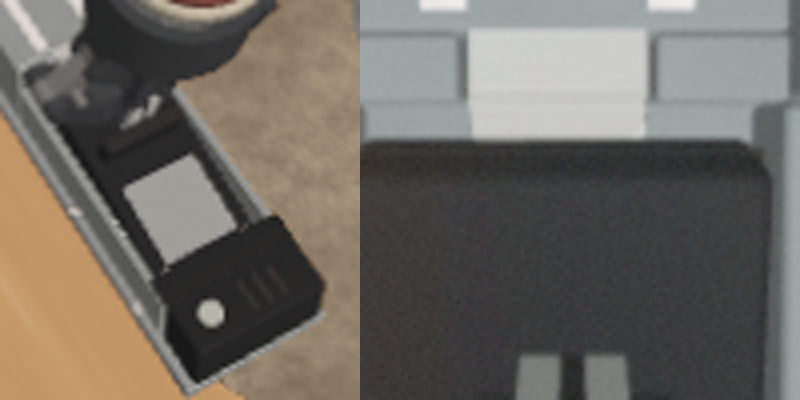

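```bash
python3 - <<'E'
from h import *
for th,h,b in((10,-3,1.2),(8,-3.5,1),(6,-4,.5),(4,-4,0),(2,-4,0),(0,-4,0),(0,-6,-.5)):
    x,z=tcp_for(122.5+b,th,th,h)
    ml(x,z,th,25);wait(.05);o=ob("th%.1f cmd %.1f %.1f"%(th,x,z))
    if o["wrist_force"][2]>45: print("stop");break
snap("scene","k");snap("wrist","k")
a=cv2.imread('pics/k_scene.png');b=cv2.imread('pics/k_wrist.png')
cv2.imwrite('pics/k_j.png',np.hstack([cv2.resize(a[240:340,310:400],(360,400),interpolation=cv2.INTER_CUBIC),cv2.resize(b[140:260,255:385],(440,400),interpolation=cv2.INTER_CUBIC)]))
E
```

```text
th10.0 cmd 42.3 43.6 t17.93 tcp [40.1  1.2 44.3] F [-9.3   1.64  4.12]
th8.0 cmd 40.9 40.3 t18.27 tcp [39.2  1.  40.3] F [-7.89  2.04  0.43]
th6.0 cmd 39.4 36.9 t18.62 tcp [38.2  0.8 36.4] F [-7.69  2.16 -0.71]
th4.0 cmd 38.0 34.0 t18.95 tcp [37.1  0.3 33.2] F [-6.54  1.62 -0.08]
th2.0 cmd 37.2 31.0 t19.27 tcp [37.4  0.8 32.2] F [-2.46 -3.32  9.87]
th0.0 cmd 36.5 28.0 t19.60 tcp [37.3  0.9 32. ] F [-0.62 -8.81 23.99]
th0.0 cmd 36.0 26.0 t19.90 tcp [37.3  0.9 31.9] F [  0.2  -13.94  34.36]
```

View pics/k_j.png

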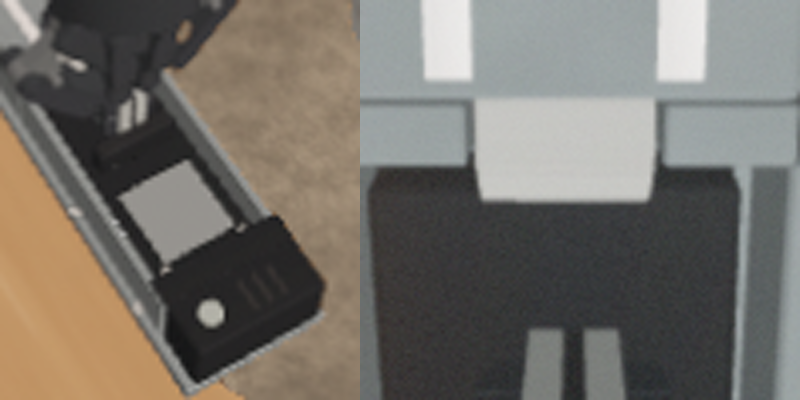

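```bash
python3 - <<'E'
from h import *
ml(35.5,32,0,40);ob()
ml(33,50,0,50);ob()
ml(20,120,0,120);ml(-60,260,0,200);wait(.2);ob()
o,im=snap("wrist","m");snap("scene","m");snap("top","m")
np.save("m.npy",o,allow_pickle=True)
a=cv2.imread('pics/m_scene.png');b=cv2.imread('pics/m_wrist.png')
cv2.imwrite('pics/m_j.png',np.hstack([cv2.resize(a[170:340,240:440],(400,340),interpolation=cv2.INTER_CUBIC),cv2.resize(b[:260,220:500],(366,340),interpolation=cv2.INTER_CUBIC)]))
E
```

```text
t20.30 tcp [35.1  0.8 32.1] F [-5.18  0.83  5.89]
 t20.82 tcp [33.8  0.3 50.4] F [-0.25  0.42  0.51]
 t22.72 tcp [-59.3  -0.8 258.2] F [ 0.1   0.04 -0.1 ]
```

View pics/m_j.png

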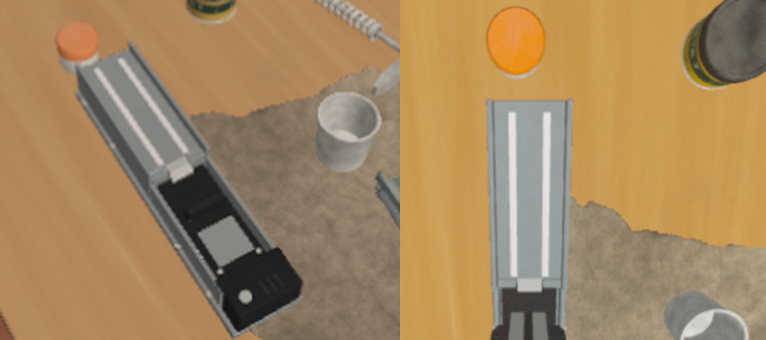

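```bash
python3 - <<'E'
from h import *
a=cv2.imread('pics/m_scene.png');a0=cv2.imread('pics/a_scene.png')
cv2.imwrite('pics/m_c.png',np.hstack([cv2.resize(a[235:345,290:400],(440,440),interpolation=cv2.INTER_CUBIC),cv2.resize(cv2.absdiff(a,a0)[160:345,240:440],(360,333))[:333].repeat(1,0) if 0 else cv2.resize(cv2.absdiff(a,a0)[160:345,240:440],(350,440))]))
S=cam("scene");print("seated nose/tail top corners pred",(proj(S,d2w(P,[[120,28,32],[120,-28,32],[0,28,32],[0,-28,32]]))-[290,235]).round(1)*4)
E
```

```text
seated nose/tail top corners pred [[336.  242.8]
 [237.6 296. ]
 [206.4  63.6]
 [112.8 109.2]]
```

View pics/m_c.png

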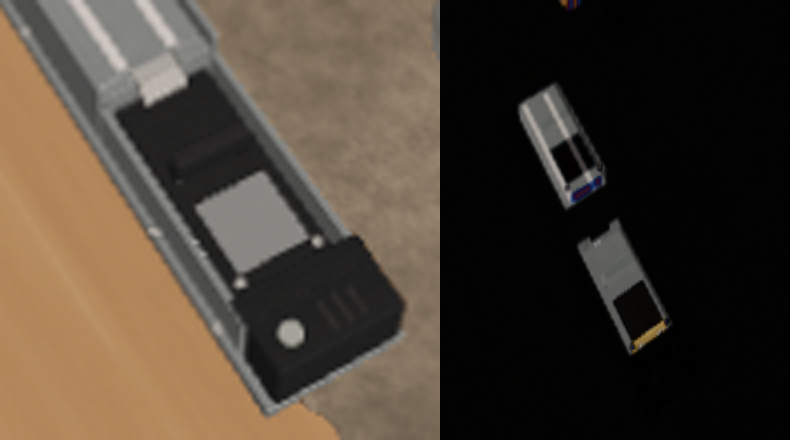

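The crop shows the pack flat in the bay. Its visible tail corners, near (205,70) and (115,110), match the predicted (206,64) and (113,109), and the catch lip is over the tail. In the difference picture only the pack has changed, so the pot and cup have not moved.

```bash
python3 -c "
from station import *
print(sign_off(), get_obs()['t'])"
```

```text
the job is handed in; nothing more can be done
the job is handed in; nothing more can be done
```

The battery pack is on charge: it lies flat in the bay with the catch over its tail. I handed the job in with the clock at about 23 s of the allowed 42 s.

- **Push:** With the closed fingers behind the thumb ridge, I slid the pack along the shelf until its nose tipped into the bay. I then pushed the spring contact in by about 15 mm while the tail was still up on the wall and lip. That depth comes from geometry, the wrist camera picture and the force, as I did not read the contact joint itself.
- **Press:** I pressed the tail down while turning the fingers with the pack. Resistance rose to about 13 N at the lip, then dropped away. The fingers stopped at dock z = 32 mm, which is the height of a seated pack's top. I held it there with about 34 N upward on the wrist (37 N in all, limit 120 N).
- **Last checks:** After lifting clear, the wrist force was about 0. In the scene picture the tail corners are within about 2 pixels of where a seated pack's should be, and the catch lip is over the tail. Compared with the first picture, the pot and cup have not moved.
- **Disagreement:** The first wrist-camera fit of the dock was off by up to about 3 mm along its length. I therefore judged how far to push from touch and from features next to the pack, not from that fit.

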